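# Set the drawer front's gap with a spacer and hold it tight

## Robot

A 6-joint arm with a two-finger parallel gripper is mounted at the origin on the work surface. World frame = base frame: x ahead of the robot, y to its left, z up, the work surface at z = 0. Lengths are in mm, angles in rad, forces in N, time in s.
With the tool pointing down it reaches from about 350 to 975 mm from the base axis. Payload 7.1 kg.
Tool frame: the origin (TCP) lies midway between the tips of the shut fingers; the grasp point (between the pads) lies ctrl.grip_point_offset behind it (ctrl.grip_point_offset is the distance from the TCP to the grasp point, in mm); z points along the fingers, y is the line along which they close (so a half turn about z gives the same grasp; the last joint's range is limited). The gripper opens to 88 mm and grips with 3 to 60 N. Pads are 20 mm wide; open, the fingers measure 115 mm over their backs; the gripper's body (75 mm by 178 mm) begins 61 mm behind the grasp point.
Start: joints at [-1.327, 0.423, 1.63, -0, 1.089, -0.019], TCP at [162.385, -603.52, 222.675] pointing down, gripper open.
Joint ranges: [-3, 3], [-0.9, 2.11], [0.09, 2.58], [-1.31, 4.45], [0.11, 2.69], [-2.54, 2.54]. Speed limits (rad/s): [2.39, 2.39, 3.01, 3.14, 3.14, 3.14].

## Interface

Orientations are given as a rotation vector (axis times angle).
In Python, from workcell import ctrl gives the robot as it stands.
- The arm moves only by the tool apply_moves, never from a script. Its argument "targets" is a list of rows, each an object of numbers: "tx", "ty", "tz": the shift along the world's x, y, z in m; "spin": the turn about the world's z in degrees. In form: [{"tx": .., "ty": .., "tz": .., "spin": ..}, ...]. A call has exactly 8 rows; each row is the pose to reach, as a shift and turn from the pose commanded when the call began; what a row does not reach only later rows make up. A row lasts 1/10 s, in which the tool goes at most 50 mm and 8.59 degrees, less where a joint would pass 70% of its speed; a pose out of reach is approached as far as the arm can. A call with a gripper value outside its range is refused whole. "gripper" is the closure, from -1 (fully open) to 1 (shut), set as the call begins (left out, the last holds). The fingers move at their own pace and stop on an object; the grip force is fixed at half the most. Time passes only in rows, so rows that repeat a pose let the fingers close, or fill a call up. It gives the time, the measured TCP pose, the force, the opening and the grip force at its end, in the units of the state.
- ctrl.get_obs(): the state, without advancing time (a new reading comes with each control period).
- ctrl.get_image(name): name is "scene" or "top" or "wrist"; returns the picture (400x640x3 uint8, red, green, blue); there is no depth.
- ctrl.get_calibration(name): a dict with "fov_y" (degrees; the focal length in pixels is half the picture's height over the tangent of half this angle, whatever the lens; pixels are square), "cx", "cy" (the principal point, pixels), "rvec" (rotation vector, rad) and "tvec" (3), from world to camera coordinates, as OpenCV has them. Camera axes: x right, y down, z forward; pixel columns grow to the right and rows downward; lengths in mm; the calibration is good to about 2 mm. The wrist camera is an equidistant fisheye: a pixel r from the principal point sees the ray r / f radians off the axis. A picture is of the moment at which its call begins: read the wrist's pose just before it. get_calibration takes no time and is no camera call; for the wrist camera it gives the pose at the moment of the call.
- ctrl.close_job(): hands the job in; it is judged then, once.
Trained networks look in the newest picture that a camera, given by its name, has taken for a name from the list of things; names that differ only in an ending like _2 or _b are one class to them, and where a whole thing is asked for, a point or a joint stands for the part that bears it (a point fixed in the world has none). Each returns a list of dicts, best first, with "score" (0 to 1); they miss things now and then, are a little off and sometimes report something else, mostly with a low value. They report only what shows in the picture. A call takes as long as a camera call. They do not tell look-alikes from the thing itself.
- ctrl.outline_of(name, camera): "pixels" (400x640 bool, what is visible of it) and "box" ([left, top, right, bottom] in pixels, round what is visible of it).
- ctrl.pinpoint(name, camera): "uv" ([column, row] in pixels: a listed point, or the origin of a listed thing).
The state is a dict: "t": time; "qpos": joint angles; "qvel": joint speeds; "joint_torque": joint torques, N m; "ee_pos": TCP position; "orientation": TCP orientation; "ft_force": force on the tool from outside, world axes, zero at the start; "moment": the same for the moment, N m; "width": finger opening in mm; "grasp_force": force on a finger pad.
Only numpy, scipy, OpenCV 4.12 (cv2) and the standard library are available. Lean on these libraries where they do the work, as an engineer would, in place of code of your own. Each camera call takes 0.05 s, during which the arm holds its last target. There are 200 camera calls.

## Task

A loose drawer front lies in the gluing jig between two fixed battens. Stand the wooden spacer, thin edge down, in whichever gap beside the drawer front is wide enough for it (leave the other gap alone), about midway along the drawer front and right down on the jig's base board, and let go of it. Then slide the drawer front squarely against the spacer, so that batten, spacer and drawer front are pressed tight together with no gaps, and finish while still holding it and pushing firmly, without letting go or easing off; leave the jar, the pipe piece and the hammer alone.

Things in the scene. Friction and masses are not known exactly. Their poses are not given: they have to be found in the camera images.
- jig: Fixed white melamine-faced base board of the gluing jig, 200 (x) x 280 (y) x 12 mm thick, flat on the bench. Origin: centre of its underside; its y axis runs across the gaps, its x axis along them. Everything in the jig stands on its upper face, 12 mm above the bench.
- narrow_batten: Fixed wooden batten on the base board, 180 (x) x 30 (y) x 18 mm high. Origin: centre of its underside. Its x axis is its length, parallel to the jig's x. It is on the left or the right of the drawer front, its centre 106 mm from the jig's centre along the jig's y; the gap between it and the drawer front is about 21 mm at the start (18 to 24).
- broad_batten: Fixed wooden batten on the base board, on the other side of the drawer front, 180 (x) x 60 (y) x 18 mm high. Origin: centre of its underside, 106 mm from the jig's centre. The gap between it and the drawer front is about 6 mm at the start (3 to 9): too narrow for the spacer.
- front: Loose pine drawer front lying flat on the base board, 160 (x) x 140 (y) x 18 mm thick, 0.3 kg. Origin: centre of its underside. Fixed block handle on its middle: 80 mm along x, 24 mm thick along y, 18 to 46 mm above the origin; pinch it across the 24 mm. It slides with a few N of friction; batten and spacer stop it rigidly, then a steady push of 10 to 15 N is right.
- spacer: Loose wooden T-shaped spacer standing upright on the bench, about 50 g: the foot blade is 70 (x) x 12 (y) mm, 27 mm high; above it a thicker grip head 45 (x) x 20 (y) mm, from 27 to 53 mm. Origin: centre of the blade's lower edge; z up, x along the blade, y across its 12 mm. Head and all it stays clear of the 18 mm high battens and drawer front when the blade stands in a gap.
- jar: Bystander: closed glass jar, 68 mm across, 98 mm tall, standing on the bench. Origin: centre of its underside.
- pipe: Bystander: short copper pipe piece standing on end, 42 mm across, 70 mm tall. Origin: centre of its underside.
- hammer: Bystander: hammer lying on the bench. Origin: under its middle.
Mind the look-alikes: they are no part of the job. Of the things that look like the spacer, the larger one is meant. Leave any green look-alike of the front alone.

How it is judged (in metres and radians):
On the way:
1. the spacer stands in the wide gap, between narrow batten and drawer front, down on the base board, let go ((y of spacer in the frame of narrow_batten between 0.017 and 0.034 m or y of spacer in the frame of narrow_batten between -0.034 and -0.017 m) and (y of spacer in the frame of front between 0.07 and 0.096 m or y of spacer in the frame of front between -0.096 and -0.07 m) and x of spacer in the frame of narrow_batten between -0.04 and 0.04 m and z of spacer in the frame of jig below 0.015 m and angle between spacer's own z axis and vertical below 0.12 rad and contact force between the fingers and spacer below 0.1 N and linear speed of spacer below 0.02 m/s), for 0.2 s.
At the end, for the whole second after the job is handed in: Spacer upright on the base board, under 40 mm from mid-length, squeezed over 4 N by narrow batten and drawer front; front flat, square (0.035 rad), 12 mm from the batten (+-3), under 40 mm off along it; fingers hold or push the front over 3 N and do not touch the spacer ((y of spacer in the frame of narrow_batten between 0.018 and 0.024 m or y of spacer in the frame of narrow_batten between -0.024 and -0.018 m) and (y of front in the frame of narrow_batten between 0.094 and 0.1 m or y of front in the frame of narrow_batten between -0.1 and -0.094 m) and x of spacer in the frame of narrow_batten between -0.04 and 0.04 m and x of front in the frame of narrow_batten between -0.04 and 0.04 m and z of each of spacer, front in the frame of jig below 0.015 m and angle between spacer's own z axis and vertical below 0.08 rad and angle between front's own z axis and vertical below 0.04 rad and angle between the x axis of front and the x axis of narrow_batten, either way round below 0.035 rad and angle between the x axis of spacer and the x axis of narrow_batten, either way round below 0.05 rad and contact force between spacer and narrow_batten above 4 N and contact force between spacer and front above 4 N and contact force between the fingers and front above 3 N and contact force between the fingers and spacer below 0.5 N and linear speed of front below 0.02 m/s); the arm keeps its last pose, push and grip.
It fails at once if the jar is knocked about (moved over 30 mm) (distance of jar from where it was at the start of the episode above 0.03 m).
It fails at once if the pipe is knocked about (moved over 30 mm) (distance of pipe from where it was at the start of the episode above 0.03 m).
It fails at once if the hammer is knocked about (moved over 30 mm) (distance of hammer from where it was at the start of the episode above 0.03 m).
It fails at once if the spacer ends up in the gap at the broad batten ((y of spacer in the frame of broad_batten between 0.03 and 0.046 m or y of spacer in the frame of broad_batten between -0.046 and -0.03 m) and x of spacer in the frame of broad_batten between -0.08 and 0.08 m and z of spacer in the frame of jig below 0.018 m).
It also fails if it takes over 51 s, if anything falls off the work surface, if the arm or the gripper's body presses on something with over 40 N, if the wrist force passes 120 N, or if a joint passes its speed limit or range.

## Working session

There is one attempt and no reset: what is moved stays moved. The work goes in short steps, Python scripts to look and compute and a tool call to move; the robot and the scene stay as the last step left them, time stands still between calls to the robot, and variables do not carry over. Pictures are saved under pics/ and viewed, at most 10 in all, crops included, and the job is handed in when it is done.

Besides the shell and the picture viewer there is one more tool, called after "Emit:" as name(argument=value, ...), one argument or row to a line, values as JSON. apply_moves: Moves the arm, as the interface text tells. Its arguments: {"type":"object","properties":{"targets":{"type":"array"},"gripper":{"type":"number"}},"required":["targets"]}

```bash
mkdir -p pics; cat > h.py <<'E'
import numpy as np, cv2
from workcell import ctrl
def cal(n):
    c=ctrl.get_calibration(n); f=200/np.tan(np.radians(c['fov_y'])/2)
    return f,c['cx'],c['cy'],cv2.Rodrigues(np.array(c['rvec'],float))[0],np.array(c['tvec'],float)
def w(n,uv,z,c=None):
    f,cx,cy,R,t=c or cal(n); uv=np.atleast_2d(np.array(uv,float)); d=(uv-[cx,cy])/f
    if n=='wrist':
        r=np.linalg.norm(d,axis=1,keepdims=True)+1e-12; d=np.c_[d/r*np.sin(r),np.cos(r)]
    else: d=np.c_[d,np.ones(len(d))]
    d=d@R; o=-R.T@t
    return o+d*((z-o[2])/d[:,2])[:,None]
def p(n,P,c=None):
    f,cx,cy,R,t=c or cal(n); q=np.atleast_2d(P)@R.T+t
    if n=='wrist':
        r=np.linalg.norm(q[:,:2],axis=1,keepdims=True)+1e-12; return q[:,:2]/r*np.arctan2(r,q[:,2:])*f+[cx,cy]
    return q[:,:2]/q[:,2:]*f+[cx,cy]
def save(n,name,crop=None,s=1):
    im=ctrl.get_image(n)[:,:,::-1]
    if crop: im=im[crop[1]:crop[3],crop[0]:crop[2]]
    cv2.imwrite('pics/'+name,cv2.resize(im,None,fx=s,fy=s,interpolation=cv2.INTER_CUBIC))
E
python3 - <<'E'
from h import *
np.set_printoptions(precision=1,suppress=True)
for n in ('top','scene'):
    save(n,n+'0.png')
for k in ('spacer','front','jig','narrow_batten','broad_batten','jar','pipe','hammer'):
    for n in ('top','scene'):
        print(k,n,[(np.round(d['uv'],1),round(d['score'],2),w(n,d['uv'],12 if k in('front','narrow_batten','broad_batten') else 0)[0][:2]) for d in ctrl.pinpoint(k,n)] )
print(ctrl.grip_point_offset, ctrl.get_obs())
E
```

```text
spacer top [(array([418.9, 175.5]), 0.58, array([ 557.9, -266.5])), (array([388.4, 180.9]), 0.46, array([ 538.3, -171.8]))]
spacer scene [(array([191.5, 206.8]), 0.56, array([ 544.2, -265.2])), (array([225.6, 214.2]), 0.56, array([ 526.7, -172.3]))]
front top [(array([403.6, 140.4]), 0.74, array([ 664.4, -214.7])), (array([233.1, 282.3]), 0.65, array([213.3, 296.3])), (array([297.4, 189.4]), 0.55, array([502.7, 109.5]))]
front scene [(array([446.3, 191.8]), 0.84, array([214.6, 302.8])), (array([331. , 242.1]), 0.74, array([499.2, 108.8]))]
jig top []
jig scene []
narrow_batten top [(array([265.4, 199.5]), 0.79, array([468.8, 206.9]))]
narrow_batten scene [(array([376. , 247.9]), 0.65, array([468.1, 210.2]))]
broad_batten top [(array([328.1, 180.9]), 0.76, array([531.7,  15.7]))]
broad_batten scene [(array([291.2, 239.8]), 0.95, array([535. ,  21.2]))]
jar top [(array([404.5, 140.9]), 0.83, array([ 665.3, -219.4]))]
jar scene [(array([175.3, 245.2]), 0.67, array([ 665.1, -224.1])), (array([144.5, 190.4]), 0.5, array([ 550.9, -413.2]))]
pipe top [(array([465.2, 175.7]), 0.51, array([ 561.4, -410.8]))]
pipe scene [(array([144.1, 190.7]), 0.97, array([ 552.2, -413.4]))]
hammer top [(array([194.2, 190. ]), 0.82, array([492.7, 430.2]))]
hammer scene [(array([462.3, 288.6]), 0.79, array([480.6, 420.1]))]
18.700000000000003 {'t': 0.9, 'qpos': array([-1.3,  0.4,  1.6,  0. ,  1.1, -0. ]), 'qvel': array([ 0., -0., -0.,  0., -0., -0.]), 'joint_torque': array([ -0. , -54.5, -27.4,   0.1,   0. ,  -0. ]), 'ee_pos': array([ 162.4, -603.5,  222.7]), 'orientation': array([3.1, 0.4, 0. ]), 'ft_force': array([ 0.3, -0.1,  0.5]), 'moment': array([ 0., -0.,  0.]), 'grasp_force': 0.0, 'width': 87.75083978066168}
```

View pics/top0.png

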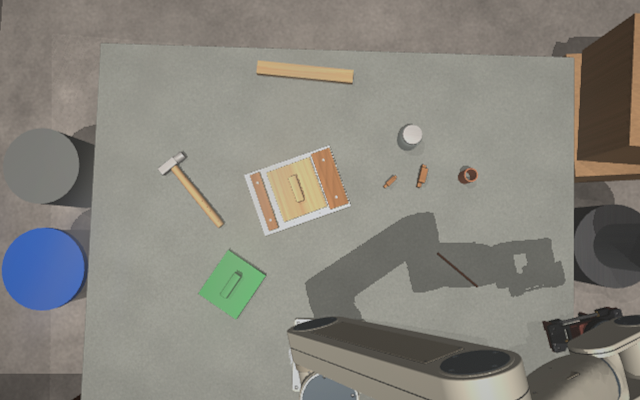

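View pics/scene0.png

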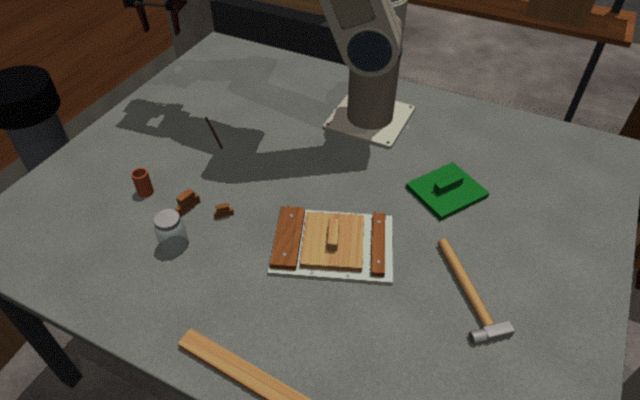

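Top view: the spacer look-alikes are at px (422,176), the larger, and (390,182), the smaller. The wooden front in the jig is at (297,189) and the green look-alike at (233,283). I choose (422,176) and check it in a crop.

```bash
python3 - <<'E'
from h import *
save('scene','crop.png',(130,160,250,250),5)
for n in('top','scene'):
    ctrl.get_image(n)
    for d in ctrl.outline_of('spacer',n):
        m=d['pixels'];print(n,d['box'],m.sum(),round(d['score'],2))
        ys,xs=np.nonzero(m); q=w(n,np.c_[xs,ys],25)[:,:2]; r=cv2.minAreaRect(q.astype(np.float32)); print(r, cv2.boxPoints(r).round())
E
```

```text
top [414.0, 164.1, 429.7, 189.1] 164 0.66
((552.3392333984375, -271.5723876953125), (24.202077865600586, 71.10302734375), 76.21531677246094) [[ 515. -275.]
 [ 584. -292.]
 [ 590. -268.]
 [ 521. -251.]]
top [383.3, 175.0, 398.5, 188.1] 71 0.52
((532.4275512695312, -173.63575744628906), (12.961811065673828, 47.849647521972656), 46.520668029785156) [[ 511. -162.]
 [ 545. -195.]
 [ 554. -185.]
 [ 520. -152.]]
scene [177.6, 186.8, 199.1, 216.3] 387 0.68
((554.7799682617188, -272.95416259765625), (59.146080017089844, 74.17821502685547), 76.73655700683594) [[ 512. -293.]
 [ 584. -310.]
 [ 598. -253.]
 [ 525. -236.]]
scene [213.6, 205.5, 234.4, 218.1] 245 0.53
((535.9310913085938, -169.90745544433594), (47.87693786621094, 51.12059783935547), 40.681087493896484) [[ 501. -166.]
 [ 534. -205.]
 [ 571. -174.]
 [ 537. -135.]]
```

View pics/crop.png

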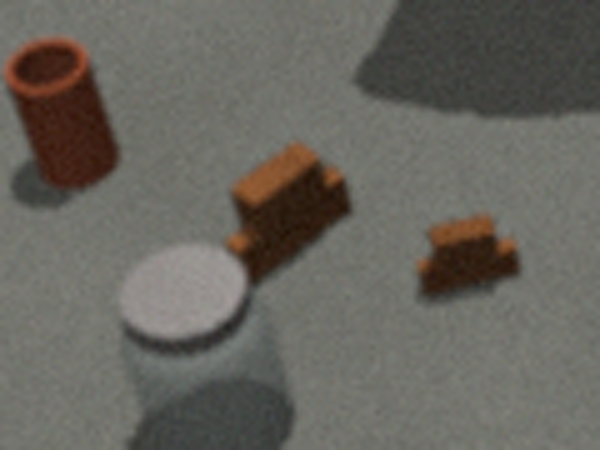

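Emit:
apply_moves(
  targets=[
    {"tx": 0.03, "ty": 0.03, "tz": 0.01},
    {"tx": 0.06, "ty": 0.06, "tz": 0.02},
    {"tx": 0.09, "ty": 0.09, "tz": 0.03},
    {"tx": 0.12, "ty": 0.12, "tz": 0.04},
    {"tx": 0.15, "ty": 0.15, "tz": 0.05},
    {"tx": 0.18, "ty": 0.18, "tz": 0.05},
    {"tx": 0.21, "ty": 0.21, "tz": 0.05},
    {"tx": 0.24, "ty": 0.24, "tz": 0.05},
  ],
)

```text
validation failed for argument at $.ta...
```

The crop shows the larger T spacer beside the jar at scene px (188,201), so the choice is right. The smaller twin is at (224,211). The move was refused, probably because it needs all four keys.

Emit:
apply_moves(
  targets=[
    {"tx": 0.03, "ty": 0.03, "tz": 0.01, "spin": 0},
    {"tx": 0.06, "ty": 0.06, "tz": 0.02, "spin": 0},
    {"tx": 0.09, "ty": 0.09, "tz": 0.03, "spin": 0},
    {"tx": 0.12, "ty": 0.12, "tz": 0.04, "spin": 0},
    {"tx": 0.15, "ty": 0.15, "tz": 0.05, "spin": 0},
    {"tx": 0.18, "ty": 0.18, "tz": 0.05, "spin": 0},
    {"tx": 0.21, "ty": 0.21, "tz": 0.05, "spin": 0},
    {"tx": 0.24, "ty": 0.24, "tz": 0.05, "spin": 0},
  ],
)

```text
t: 1.95
ee_pos: [403.5, -362.2, 273.0]
orientation: [3.114, 0.411, 0.001]
ft_force: [0.4, -0.4, 0.0]
width: 87.8
grasp_force: 0.0
```

```bash
python3 - <<'E'
from h import *
o=ctrl.get_obs(); R=cv2.Rodrigues(o['orientation'])[0]
print(o['t'],o['ee_pos'],'tool y in world',R[:,1], 'qpos',o['qpos'])
f,cx,cy,Rc,t=cal('wrist'); print('wrist cam at',-Rc.T@t,'axis',Rc[2],f,cx,cy)
E
```

```text
1.95 [ 403.45130463 -362.20319703  273.04327997] tool y in world [ 2.59684808e-01 -9.65693248e-01  5.92462977e-04] qpos [-7.53538347e-01  2.43588902e-01  1.76605682e+00  2.15711835e-05
  1.13123793e+00  5.54552846e-01]
wrist cam at [ 468.87805207 -343.24095871  435.31384026] axis [-0.24540984 -0.06704129 -0.96709848] 309.70691628693146 321.59752259911096 198.21274802704843
```

```bash
python3 - <<'E'
from h import *
np.set_printoptions(precision=1,suppress=True)
save('wrist','w1.png')
c=cal('wrist')
for k in('spacer','front','narrow_batten','broad_batten'):
  for d in ctrl.pinpoint(k,'wrist'): print(k,np.round(d['uv']),round(d['score'],2),w('wrist',d['uv'],0 if k=='spacer' else 12,c)[0])
for d in ctrl.outline_of('spacer','wrist'):
    m=d['pixels'];ys,xs=np.nonzero(m); print(d['box'],m.sum())
    for z in(53,): r=cv2.minAreaRect(w('wrist',np.c_[xs,ys],z,c)[:,:2].astype(np.float32));print(r)
E
```

```text
spacer [286.  49.] 0.92 [ 556.3 -265.7    0. ]
spacer [220.  48.] 0.7 [ 539.3 -170.1    0. ]
front [  6. 186.] 0.9 [207.1 316.7  12. ]
front [75. 55.] 0.75 [499.5 109.4  12. ]
broad_batten [116.  37.] 0.91 [536.2  18.   12. ]
[199.8, 36.1, 233.1, 61.2] 525
((533.4003295898438, -181.67616271972656), (24.963687896728516, 48.142303466796875), 47.088706970214844)
[265.8, 22.5, 297.9, 71.2] 927
((550.407470703125, -264.7035217285156), (27.066654205322266, 67.37023162841797), 76.69690704345703)
```

View pics/w1.png

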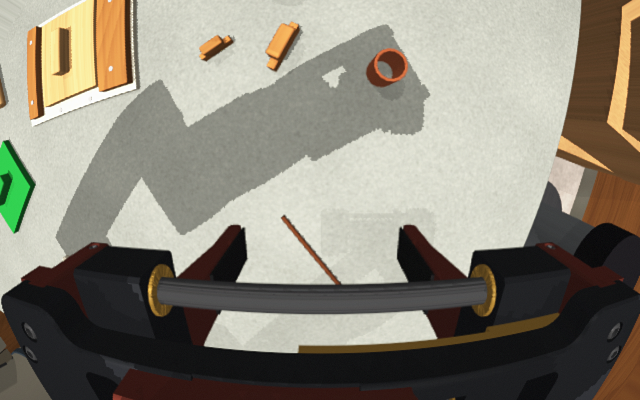

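Wrist view: the spacer is at (283,46) with its twin at (215,47), and the jig is at upper left.

Emit:
apply_moves(
  targets=[
    {"tx": 0.025, "ty": 0.017, "tz": -0.016, "spin": -5},
    {"tx": 0.05, "ty": 0.034, "tz": -0.032, "spin": -10},
    {"tx": 0.075, "ty": 0.051, "tz": -0.048, "spin": -15},
    {"tx": 0.1, "ty": 0.068, "tz": -0.064, "spin": -20},
    {"tx": 0.125, "ty": 0.084, "tz": -0.08, "spin": -25},
    {"tx": 0.14, "ty": 0.096, "tz": -0.09, "spin": -29},
    {"tx": 0.14, "ty": 0.096, "tz": -0.09, "spin": -29},
    {"tx": 0.14, "ty": 0.096, "tz": -0.09, "spin": -29},
  ],
)

```text
t: 3.05
ee_pos: [541.6, -268.6, 182.5]
orientation: [3.118, -0.38, -0.001]
ft_force: [0.6, -0.1, 0.5]
width: 87.7
grasp_force: 0.0
```

```bash
python3 - <<'E'
from h import *
np.set_printoptions(precision=1,suppress=True)
save('wrist','w2.png')
c=cal('wrist')
for k in('spacer',):
  for d in ctrl.pinpoint(k,'wrist'): print(k,np.round(d['uv']),round(d['score'],2),w('wrist',d['uv'],0 if k=='spacer' else 12,c)[0])
for d in ctrl.outline_of('spacer','wrist'):
    m=d['pixels'];ys,xs=np.nonzero(m); print(d['box'],m.sum())
    for z in(53,): r=cv2.minAreaRect(w('wrist',np.c_[xs,ys],z,c)[:,:2].astype(np.float32));print(r)
o=ctrl.get_obs();print(o['ee_pos'],cv2.Rodrigues(o['orientation'])[0][:,1])
a=np.radians(-14);X=np.array([np.cos(a),np.sin(a),0]);Y=np.array([-X[1],X[0],0]);O=np.array([555,-266,0])
print('blade',p('wrist',[O+X*i*35+Y*j*6+[0,0,k] for k in(0,27) for i in(1,-1) for j in(1,-1)],c).round())
print('head',p('wrist',[O+X*i*22.5+Y*j*10+[0,0,53] for i in(1,-1) for j in(1,-1)],c).round())
E
```

```text
spacer [321. 168.] 0.97 [ 554.1 -270.6    0. ]
[225.8, 189.2, 255.3, 225.3] 507
((543.3360595703125, -185.3710479736328), (14.615434646606445, 47.58224868774414), 44.0230598449707)
[308.7, 139.9, 327.7, 204.8] 1173
((558.6920776367188, -268.6814880371094), (20.126171112060547, 65.44229888916016), 75.55278015136719)
[ 541.7 -268.9  183.4] [-0.2 -1.   0. ]
blade [[311. 137.]
 [322. 137.]
 [311. 198.]
 [322. 198.]
 [310. 138.]
 [322. 138.]
 [311. 204.]
 [322. 204.]]
head [[305. 153.]
 [326. 153.]
 [306. 199.]
 [326. 199.]]
```

View pics/w2.png

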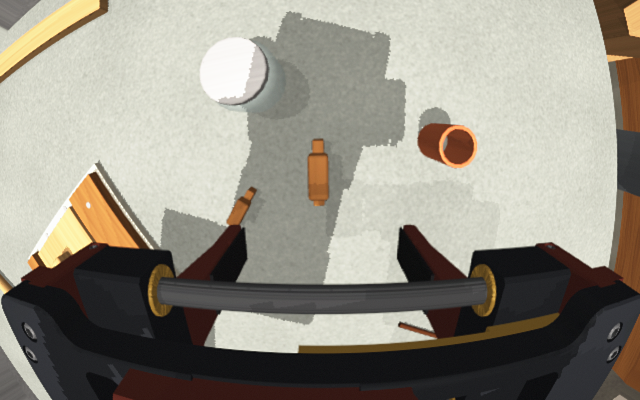

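Wrist view: the spacer head spans about (308-328, 153-199), the jar is at (235,70) and the pipe at (445,145). I fit the spacer origin at about (554,-268.5) with yaw -15°. Descend with half-open fingers.

Emit:
apply_moves(
  targets=[
    {"tx": 0.012, "ty": -0.001, "tz": -0.03, "spin": -1},
    {"tx": 0.012, "ty": -0.001, "tz": -0.06, "spin": -1},
    {"tx": 0.012, "ty": -0.001, "tz": -0.08, "spin": -1},
    {"tx": 0.012, "ty": -0.001, "tz": -0.1, "spin": -1},
    {"tx": 0.012, "ty": -0.001, "tz": -0.12, "spin": -1},
    {"tx": 0.012, "ty": -0.001, "tz": -0.14, "spin": -1},
    {"tx": 0.012, "ty": -0.001, "tz": -0.157, "spin": -1},
    {"tx": 0.012, "ty": -0.001, "tz": -0.157, "spin": -1},
  ],
  gripper=0,
)

```text
t: 4.0
ee_pos: [552.7, -268.5, 24.0]
orientation: [-3.114, 0.409, 0.005]
ft_force: [0.0, -0.2, 0.3]
width: 43.7
grasp_force: 0.0
```

Emit:
apply_moves(
  targets=[
    {"tx": 0, "ty": 0, "tz": 0, "spin": 0},
    {"tx": 0, "ty": 0, "tz": 0, "spin": 0},
    {"tx": 0, "ty": 0, "tz": 0, "spin": 0},
    {"tx": 0, "ty": 0, "tz": 0, "spin": 0},
    {"tx": 0, "ty": 0, "tz": 0, "spin": 0},
    {"tx": 0, "ty": 0, "tz": 0, "spin": 0},
    {"tx": 0, "ty": 0, "tz": 0, "spin": 0},
    {"tx": 0, "ty": 0, "tz": 0, "spin": 0},
  ],
  gripper=1,
)

```text
t: 4.8
ee_pos: [555.0, -268.8, 26.7]
orientation: [3.114, -0.408, 0.002]
ft_force: [-1.1, -0.5, 6.9]
width: 19.9
grasp_force: 29.9
```

Gripped (width 19.9). Lift, then carry towards the jig.

Emit:
apply_moves(
  targets=[
    {"tx": 0, "ty": 0, "tz": 0.03, "spin": 0},
    {"tx": 0, "ty": 0, "tz": 0.07, "spin": 0},
    {"tx": 0, "ty": 0, "tz": 0.11, "spin": 0},
    {"tx": -0.01, "ty": 0.04, "tz": 0.14, "spin": 5},
    {"tx": -0.02, "ty": 0.085, "tz": 0.15, "spin": 11},
    {"tx": -0.03, "ty": 0.13, "tz": 0.15, "spin": 17},
    {"tx": -0.04, "ty": 0.175, "tz": 0.15, "spin": 23},
    {"tx": -0.05, "ty": 0.22, "tz": 0.15, "spin": 28},
  ],
)

```text
t: 5.6
ee_pos: [503.7, -46.9, 176.1]
orientation: [3.12, 0.363, 0.001]
ft_force: [1.0, 1.1, -0.4]
width: 20.3
grasp_force: 29.9
```

Emit:
apply_moves(
  targets=[
    {"tx": -0.01, "ty": 0.04, "tz": 0, "spin": 2},
    {"tx": -0.02, "ty": 0.08, "tz": 0, "spin": 5},
    {"tx": -0.03, "ty": 0.12, "tz": 0, "spin": 5},
    {"tx": -0.04, "ty": 0.16, "tz": 0, "spin": 5},
    {"tx": -0.05, "ty": 0.185, "tz": 0, "spin": 5},
    {"tx": -0.05, "ty": 0.2, "tz": 0, "spin": 5},
    {"tx": -0.05, "ty": 0.2, "tz": 0, "spin": 5},
    {"tx": -0.05, "ty": 0.2, "tz": 0, "spin": 5},
  ],
)

```text
t: 6.4
ee_pos: [454.3, 151.4, 175.7]
orientation: [3.102, 0.495, -0.0]
ft_force: [0.3, -0.3, -0.4]
width: 20.1
grasp_force: 29.9
```

```bash
python3 - <<'E'
from h import *
np.set_printoptions(precision=1,suppress=True)
o=ctrl.get_obs();print(o['ee_pos'],cv2.Rodrigues(o['orientation'])[0][:,0],o['width'],o['ft_force'])
save('wrist','w3.png')
c=cal('wrist')
for k in('spacer','front','narrow_batten','broad_batten','jig'):
  for d in ctrl.pinpoint(k,'wrist'): print(k,np.round(d['uv']),round(d['score'],2),w('wrist',d['uv'],0 if k in('spacer','jig') else 12,c)[0])
for k in('narrow_batten','front','broad_batten'):
  for d in ctrl.outline_of(k,'wrist'):
    m=d['pixels'];ys,xs=np.nonzero(m); r=cv2.minAreaRect(w('wrist',np.c_[xs,ys],30,c)[:,:2].astype(np.float32));print(k,d['box'],m.sum(),r)
E
```

```text
[454.3 151.4 175.7] [ 1.   0.3 -0. ] 20.12674116132142 [ 0.3 -0.3 -0.4]
spacer [556. 201.] 0.66 [ 533.8 -170.6    0. ]
front [165. 312.] 0.9 [210.  304.8  12. ]
front [371. 155.] 0.56 [499. 111.  12.]
narrow_batten [271. 159.] 0.96 [461.6 211.7  12. ]
broad_batten [118.  98.] 0.67 [480.  419.1  12. ]
broad_batten [464. 155.] 0.58 [536.   9.  12.]
narrow_batten [250.2, 69.8, 288.1, 247.0] 5300 ((461.0918273925781, 210.6352081298828), (181.29441833496094, 34.94132995605469), 20.13886833190918)
front [121.9, 246.9, 184.8, 340.1] 2327 ((242.9979248046875, 320.1735534667969), (164.1047821044922, 90.06651306152344), 4.08437442779541)
front [299.9, 77.5, 438.9, 233.5] 18751 ((499.5976257324219, 113.48419189453125), (162.04025268554688, 140.6494140625), 21.83278465270996)
broad_batten [434.7, 72.4, 491.6, 232.1] 8658 ((534.937255859375, 16.42028045654297), (181.1336669921875, 68.84664154052734), 21.462677001953125)
broad_batten [303.5, 176.8, 341.4, 281.8] 3743 ((403.6975402832031, 135.03216552734375), (124.8424072265625, 46.00221252441406), 18.238969802856445)
```

View pics/w3.png

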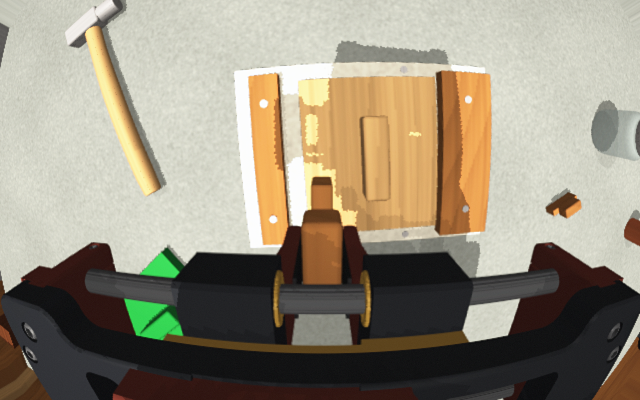

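```bash
python3 - <<'E'
from h import *
np.set_printoptions(precision=1,suppress=True)
o=ctrl.get_obs();print(o['ee_pos'],np.degrees(np.arctan2(*cv2.Rodrigues(o['orientation'])[0][[1,0],0])))
ctrl.get_image('wrist'); c=cal('wrist'); print('cam',-c[3].T@c[4])
M={}
for k in('narrow_batten','front','broad_batten'):
    M[k]=max((d for d in ctrl.outline_of(k,'wrist') if 60<d['box'][1]<100 and d['box'][0]>200),key=lambda d:d['pixels'].sum())['pixels']
res={}
def edge(k,side,z,rows):
    px=[]
    for r in rows:
        x=np.nonzero(M[k][r])[0]
        px.append([x.min()-.5 if side=='L' else x.max()+.5,r])
    q=w('wrist',px,z,c)[:,:2]
    vx,vy,x0,y0=cv2.fitLine(q.astype(np.float32),cv2.DIST_HUBER,0,.5,.01).ravel()
    s=np.sign(vx); d=np.array([vx,vy])*s
    return np.degrees(np.arctan2(d[1],d[0])),np.array([x0,y0]),d
for k,side,z,rows in(('narrow_batten','L',30,range(85,230)),('narrow_batten','R',12,range(85,200)),('narrow_batten','R',30,range(85,200)),('front','L',30,range(90,170)),('front','R',30,range(90,222)),('broad_batten','L',30,range(85,222)),('broad_batten','R',30,range(85,222))):
    a,q,d=edge(k,side,z,rows); n=np.array([-np.sin(np.radians(20.8)),np.cos(np.radians(20.8))])
    # y-coordinate (jig y dir) evaluated at jig x coordinate of (500,110)
    t=np.array([n[1],-n[0]]); q2=q+d*((np.array([500,110])-q)@t)/(d@t)
    print(k,side,z,'yaw %.2f  n.q %.1f'%(a,q2@n))
im=ctrl.get_image('wrist'); g=im[60:260,220:500,::-1]; cv2.imwrite('pics/w4.png',cv2.resize(g,None,fx=2.8,fy=2.8,interpolation=cv2.INTER_CUBIC))
for k in M:
    r=M[k]; print(k,[(y,np.nonzero(r[y])[0].min(),np.nonzero(r[y])[0].max()) for y in(90,130,170,210)])
E
```

```text
[454.5 151.1 175.7] 18.02123835615142
cam [518.9 173.5 337.9]Traceback (most recent call last):
  File "<stdin>", line 7, in <module>
ValueError: max() iterable argument is empty
```

```bash
cat > m.py <<'E'
from h import *
import sys
np.set_printoptions(precision=1,suppress=True)
o=ctrl.get_obs();print(o['ee_pos'],np.degrees(np.arctan2(*cv2.Rodrigues(o['orientation'])[0][[1,0],0])))
c=cal('wrist'); M={}; im=ctrl.get_image('wrist')
exp={'narrow_batten':(462,210),'front':(500,112),'broad_batten':(536,16)}
for i in range(6):
    if len(M)==3: break
    if i: im=ctrl.get_image('wrist')
    for k in exp:
        if k in M: continue
        for d in ctrl.outline_of(k,'wrist'):
            ys,xs=np.nonzero(d['pixels'])
            r=cv2.minAreaRect(w('wrist',np.c_[xs,ys],30,c)[:,:2].astype(np.float32))
            if np.hypot(*(np.array(r[0])-exp[k]))<30 and max(r[1])>140: M[k]=d['pixels']
A=np.radians(20.8); n=np.array([-np.sin(A),np.cos(A)]); t=np.array([n[1],-n[0]])
def edge(k,side,z):
    rows=np.nonzero(M[k].any(1))[0]; rows=rows[12:-12]; px=[]
    for r in rows:
        x=np.nonzero(M[k][r])[0]; px.append([x.min()-.5 if side=='L' else x.max()+.5,r])
    q=w('wrist',px,z,c)[:,:2]
    vx,vy,x0,y0=cv2.fitLine(q.astype(np.float32),cv2.DIST_HUBER,0,.5,.01).ravel()
    d=np.array([vx,vy])*np.sign(vx); q=np.array([x0,y0]); q2=q+d*((np.array([500,110])-q)@t)/(d@t)
    print(k,side,z,'yaw %.2f n.q %.1f'%(np.degrees(np.arctan2(d[1],d[0])),q2@n))
for k in M:
    edge(k,'L',30); edge(k,'R',30); edge(k,'R',12)
    ys,xs=np.nonzero(M[k]); q=w('wrist',np.c_[xs,ys],30,c)[:,:2]; s=q@t; print('  x range along jig',np.percentile(s,[.3,99.7]))
cv2.imwrite('pics/'+sys.argv[1],cv2.resize(im[60:260,220:500,::-1],None,fx=2.8,fy=2.8,interpolation=cv2.INTER_CUBIC))
E
python3 m.py w4.png
```

```text
[454.4 151.3 175.7] 18.042462033224126
narrow_batten L 30 yaw 21.10 n.q 49.9
narrow_batten R 30 yaw 21.16 n.q 17.2
narrow_batten R 12 yaw 21.16 n.q 19.5
  x range along jig [416.5 594.7]
front L 30 yaw 21.66 n.q -1.1
front R 30 yaw 21.79 n.q -140.5
front R 12 yaw 21.79 n.q -147.4
  x range along jig [429.4 587.2]
broad_batten L 30 yaw 21.50 n.q -140.8
broad_batten R 30 yaw 21.15 n.q -207.1
broad_batten R 12 yaw 21.15 n.q -217.9
  x range along jig [417.8 595.8]
```

View pics/w4.png

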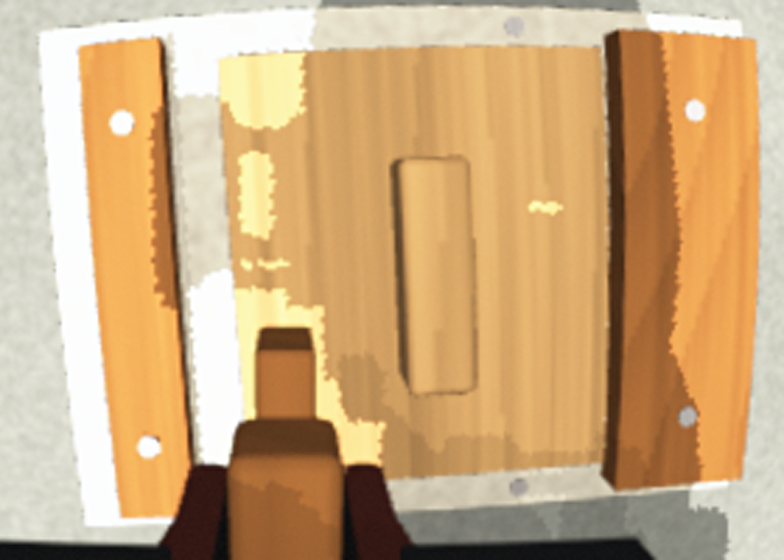

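The gap on the narrow side is about 20.6 mm, the jig yaw is 21.2°, and the gap centre is at about (470,188.5). I'll check the held spacer's projection against the picture, where the blade is at crop x 257-315 and the head at 230-345.

```bash
python3 - <<'E'
from h import *
np.set_printoptions(precision=1,suppress=True)
o=ctrl.get_obs(); R=cv2.Rodrigues(o['orientation'])[0]; T=o['ee_pos']; X,Y=R[:,0],R[:,1]; c=cal('wrist'); b=T-[0,0,26]
f=lambda P:((p('wrist',P,c)-[220,60])*2.8).round()
print('blade tip z=27',f([b+X*35+Y*s*6+[0,0,27] for s in(1,-1)]),'z=0',f([b+X*35+Y*s*6 for s in(1,-1)]))
print('head tip z=53',f([b+X*22.5+Y*s*10+[0,0,53] for s in(1,-1)]),'z=27',f([b+X*22.5+Y*s*10+[0,0,27] for s in(1,-1)]))
print(X,Y,o['ee_pos'])
E
```

```text
blade tip z=27 [[323. 340.]
 [259. 340.]] z=0 [[317. 315.]
 [263. 315.]]
head tip z=53 [[353. 446.]
 [231. 446.]] z=27 [[342. 403.]
 [239. 403.]]
[ 1.   0.3 -0. ] [ 0.3 -1.  -0. ] [454.4 151.5 175.7]
```

Emit:
apply_moves(
  targets=[
    {"tx": 0.006, "ty": 0.012, "tz": 0, "spin": 1},
    {"tx": 0.012, "ty": 0.024, "tz": -0.01, "spin": 2},
    {"tx": 0.018, "ty": 0.0365, "tz": -0.03, "spin": 3.2},
    {"tx": 0.018, "ty": 0.0365, "tz": -0.06, "spin": 3.2},
    {"tx": 0.018, "ty": 0.0365, "tz": -0.085, "spin": 3.2},
    {"tx": 0.018, "ty": 0.0365, "tz": -0.108, "spin": 3.2},
    {"tx": 0.018, "ty": 0.0365, "tz": -0.108, "spin": 3.2},
    {"tx": 0.018, "ty": 0.0365, "tz": -0.108, "spin": 3.2},
  ],
)

```text
t: 8.0
ee_pos: [472.4, 188.6, 67.2]
orientation: [3.087, 0.581, -0.002]
ft_force: [1.0, -1.0, 0.1]
width: 19.9
grasp_force: 29.9
```

```bash
python3 - <<'E'
from h import *
np.set_printoptions(precision=1,suppress=True)
im=ctrl.get_image('wrist'); cv2.imwrite('pics/w5.png',cv2.resize(im[40:240,200:440,::-1],None,fx=3,fy=3,interpolation=cv2.INTER_CUBIC))
o=ctrl.get_obs(); R=cv2.Rodrigues(o['orientation'])[0]; T=o['ee_pos']; X,Y=R[:,0],R[:,1]; c=cal('wrist'); b=T-[0,0,26]
f=lambda P:((p('wrist',P,c)-[200,40])*3).round()
print('blade tip z=27',f([b+X*35+Y*s*6+[0,0,27] for s in(1,-1)]),'z=0',f([b+X*35+Y*s*6 for s in(1,-1)]))
print(T,X,Y,o['ft_force'])
E
```

```text
blade tip z=27 [[406. 425.]
 [338. 424.]] z=0 [[400. 398.]
 [342. 398.]]
[473.  188.7  68. ] [0.9 0.4 0. ] [ 0.4 -0.9 -0. ] [ 0.4  0.5 -0.1]
```

View pics/w5.png

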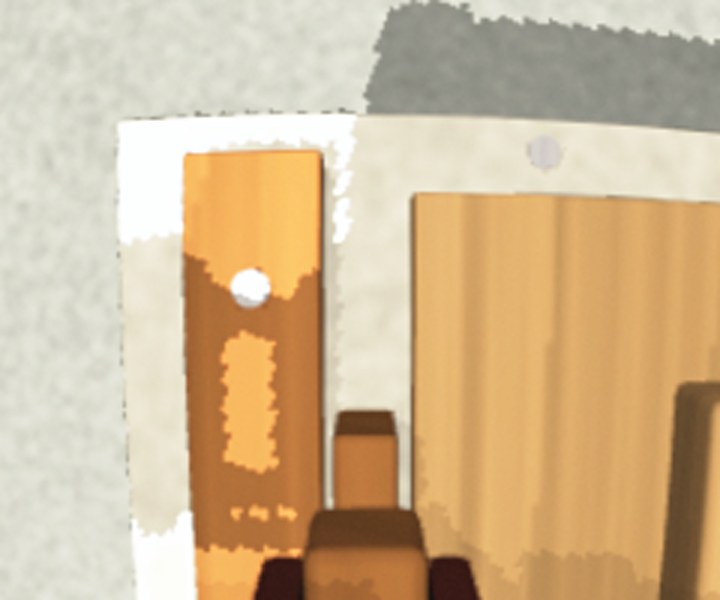

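Blade px 338-393 sits in the gap 323-412, centred and parallel. Lower it.

Emit:
apply_moves(
  targets=[
    {"tx": 0, "ty": 0, "tz": -0.006, "spin": 0},
    {"tx": 0, "ty": 0, "tz": -0.012, "spin": 0},
    {"tx": 0, "ty": 0, "tz": -0.017, "spin": 0},
    {"tx": 0, "ty": 0, "tz": -0.021, "spin": 0},
    {"tx": 0, "ty": 0, "tz": -0.024, "spin": 0},
    {"tx": 0, "ty": 0, "tz": -0.027, "spin": 0},
    {"tx": 0, "ty": 0, "tz": -0.029, "spin": 0},
    {"tx": 0, "ty": 0, "tz": -0.029, "spin": 0},
  ],
)

```text
t: 8.85
ee_pos: [472.5, 188.0, 38.7]
orientation: [-3.088, -0.579, -0.0]
ft_force: [-0.2, -0.2, -0.8]
width: 19.7
grasp_force: 30.0
```

Emit:
apply_moves(
  targets=[
    {"tx": 0, "ty": 0, "tz": -0.0005, "spin": 0},
    {"tx": 0, "ty": 0, "tz": -0.001, "spin": 0},
    {"tx": 0, "ty": 0, "tz": -0.001, "spin": 0},
    {"tx": 0, "ty": 0, "tz": -0.0015, "spin": 0},
    {"tx": 0, "ty": 0, "tz": -0.0015, "spin": 0},
    {"tx": 0, "ty": 0, "tz": -0.0015, "spin": 0},
    {"tx": 0, "ty": 0, "tz": -0.0015, "spin": 0},
    {"tx": 0, "ty": 0, "tz": -0.0015, "spin": 0},
  ],
)

```text
t: 9.65
ee_pos: [472.5, 188.0, 38.6]
orientation: [-3.088, -0.579, -0.001]
ft_force: [-5.3, -0.6, 19.8]
width: 19.8
grasp_force: 30.0
```

Down on the board (20 N). Release.

Emit:
apply_moves(
  targets=[
    {"tx": 0, "ty": 0, "tz": 0.001, "spin": 0},
    {"tx": 0, "ty": 0, "tz": 0.001, "spin": 0},
    {"tx": 0, "ty": 0, "tz": 0.001, "spin": 0},
    {"tx": 0, "ty": 0, "tz": 0.001, "spin": 0},
    {"tx": 0, "ty": 0, "tz": 0.001, "spin": 0},
    {"tx": 0, "ty": 0, "tz": 0.001, "spin": 0},
    {"tx": 0, "ty": 0, "tz": 0.001, "spin": 0},
    {"tx": 0, "ty": 0, "tz": 0.001, "spin": 0},
  ],
  gripper=0,
)

```text
t: 10.45
ee_pos: [472.4, 188.0, 38.1]
orientation: [3.088, 0.579, -0.0]
ft_force: [-0.7, 1.3, -0.4]
width: 43.9
grasp_force: 0.0
```

Emit:
apply_moves(
  targets=[
    {"tx": 0, "ty": 0, "tz": 0.01, "spin": 0},
    {"tx": 0, "ty": 0, "tz": 0.025, "spin": 0},
    {"tx": 0, "ty": 0, "tz": 0.045, "spin": 0},
    {"tx": 0, "ty": 0, "tz": 0.075, "spin": 0},
    {"tx": 0.007, "ty": -0.018, "tz": 0.1, "spin": 0},
    {"tx": 0.014, "ty": -0.037, "tz": 0.12, "spin": 0},
    {"tx": 0.014, "ty": -0.037, "tz": 0.12, "spin": 0},
    {"tx": 0.014, "ty": -0.037, "tz": 0.12, "spin": 0},
  ],
)

```text
t: 11.25
ee_pos: [486.5, 150.9, 158.7]
orientation: [-3.088, -0.577, -0.002]
ft_force: [0.1, -0.2, -0.6]
width: 43.8
grasp_force: 0.0
```

```bash
python3 m.py w6.png; python3 - <<'E'
from h import *
np.set_printoptions(precision=1,suppress=True)
c=cal('wrist')
for d in ctrl.pinpoint('spacer','wrist'): print(np.round(d['uv']),round(d['score'],2),w('wrist',d['uv'],12,c)[0])
for d in ctrl.pinpoint('front','wrist'): print('front',np.round(d['uv']),round(d['score'],2),w('wrist',d['uv'],12,c)[0])
cs=cal('scene');print('scene',p('scene',[[472,188,40]],cs))
E
```

```text
[486.5 150.9 158.7] 21.187011071280452
narrow_batten L 30 yaw 21.20 n.q 49.6
narrow_batten R 30 yaw 13.90 n.q 24.1
narrow_batten R 12 yaw 13.89 n.q 27.0
  x range along jig [440.4 595.3]
front L 30 yaw 21.75 n.q -0.9
front R 30 yaw 21.82 n.q -141.0
front R 12 yaw 21.83 n.q -147.8
  x range along jig [427.9 588. ]
broad_batten L 30 yaw 21.60 n.q -141.3
broad_batten R 30 yaw 21.16 n.q -206.8
broad_batten R 12 yaw 21.16 n.q -217.8
  x range along jig [442.5 595.4]
[284. 188.] 0.95 [468.7 186.9  12. ]
[553. 238.] 0.87 [ 534.7 -160.3   12. ]
front [153. 325.] 0.74 [214.5 301.2  12. ]
scene [[367.4 238.1]]
```

View pics/w6.png

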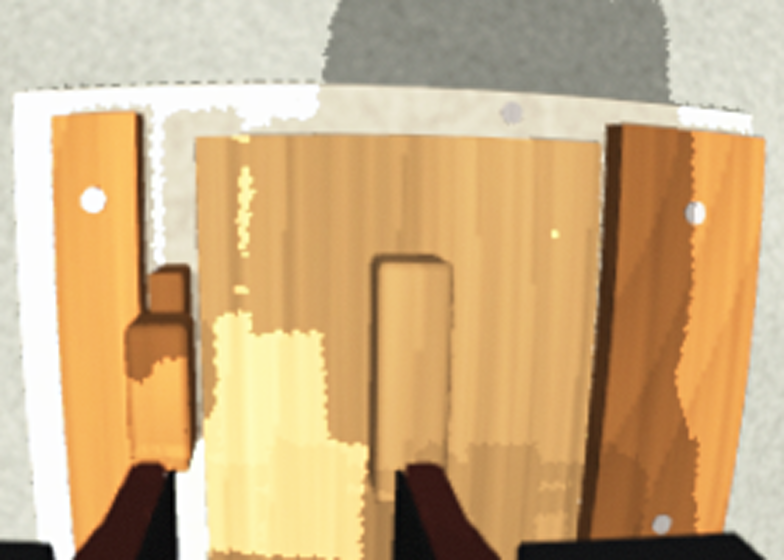

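The spacer stands upright in the wide gap (crop ~(165,370)) with the handle at (412,370). Now take the handle at about (500,112.5).

Emit:
apply_moves(
  targets=[
    {"tx": 0.007, "ty": -0.019, "tz": 0, "spin": 0},
    {"tx": 0.0135, "ty": -0.0385, "tz": -0.01, "spin": 0},
    {"tx": 0.0135, "ty": -0.0385, "tz": -0.04, "spin": 0},
    {"tx": 0.0135, "ty": -0.0385, "tz": -0.07, "spin": 0},
    {"tx": 0.0135, "ty": -0.0385, "tz": -0.095, "spin": 0},
    {"tx": 0.0135, "ty": -0.0385, "tz": -0.115, "spin": 0},
    {"tx": 0.0135, "ty": -0.0385, "tz": -0.124, "spin": 0},
    {"tx": 0.0135, "ty": -0.0385, "tz": -0.124, "spin": 0},
  ],
)

```text
t: 12.35
ee_pos: [498.8, 112.5, 32.9]
orientation: [3.088, 0.58, -0.005]
ft_force: [0.2, -0.3, 0.8]
width: 44.0
grasp_force: 0.0
```

Emit:
apply_moves(
  targets=[
    {"tx": 0, "ty": 0, "tz": 0, "spin": 0},
    {"tx": 0, "ty": 0, "tz": 0, "spin": 0},
    {"tx": 0, "ty": 0, "tz": 0, "spin": 0},
    {"tx": 0, "ty": 0, "tz": 0, "spin": 0},
    {"tx": 0, "ty": 0, "tz": 0, "spin": 0},
    {"tx": 0, "ty": 0, "tz": 0, "spin": 0},
    {"tx": 0, "ty": 0, "tz": 0, "spin": 0},
    {"tx": 0, "ty": 0, "tz": 0, "spin": 0},
  ],
  gripper=1,
)

```text
t: 13.15
ee_pos: [500.6, 112.7, 35.1]
orientation: [-3.088, -0.58, -0.003]
ft_force: [-0.4, 0.3, 6.5]
width: 23.9
grasp_force: 30.0
```

Emit:
apply_moves(
  targets=[
    {"tx": -0.0004, "ty": 0.001, "tz": 0, "spin": 0},
    {"tx": -0.0008, "ty": 0.002, "tz": 0, "spin": 0},
    {"tx": -0.0012, "ty": 0.003, "tz": 0, "spin": 0},
    {"tx": -0.0016, "ty": 0.004, "tz": 0, "spin": 0},
    {"tx": -0.0019, "ty": 0.005, "tz": 0, "spin": 0},
    {"tx": -0.0022, "ty": 0.0056, "tz": 0, "spin": 0},
    {"tx": -0.0022, "ty": 0.0056, "tz": 0, "spin": 0},
    {"tx": -0.0022, "ty": 0.0056, "tz": 0, "spin": 0},
  ],
)

```text
t: 13.95
ee_pos: [499.0, 117.8, 35.1]
orientation: [3.087, 0.58, 0.004]
ft_force: [1.4, -4.0, 5.9]
width: 23.8
grasp_force: 30.0
```

Emit:
apply_moves(
  targets=[
    {"tx": -0.0002, "ty": 0.0005, "tz": 0, "spin": 0},
    {"tx": -0.0004, "ty": 0.001, "tz": 0, "spin": 0},
    {"tx": -0.0006, "ty": 0.0014, "tz": 0, "spin": 0},
    {"tx": -0.0007, "ty": 0.0019, "tz": 0, "spin": 0},
    {"tx": -0.0007, "ty": 0.0019, "tz": 0, "spin": 0},
    {"tx": -0.0007, "ty": 0.0019, "tz": 0, "spin": 0},
    {"tx": -0.0007, "ty": 0.0019, "tz": 0, "spin": 0},
    {"tx": -0.0007, "ty": 0.0019, "tz": 0, "spin": 0},
  ],
)

```text
t: 14.75
ee_pos: [498.3, 119.7, 35.1]
orientation: [3.087, 0.579, 0.004]
ft_force: [2.1, -4.5, 4.9]
width: 24.0
grasp_force: 30.0
```

Emit:
apply_moves(
  targets=[
    {"tx": -0.0001, "ty": 0.0003, "tz": 0, "spin": 0},
    {"tx": -0.0002, "ty": 0.0006, "tz": 0, "spin": 0},
    {"tx": -0.0004, "ty": 0.0009, "tz": 0, "spin": 0},
    {"tx": -0.0004, "ty": 0.0009, "tz": 0, "spin": 0},
    {"tx": -0.0004, "ty": 0.0009, "tz": 0, "spin": 0},
    {"tx": -0.0004, "ty": 0.0009, "tz": 0, "spin": 0},
    {"tx": -0.0004, "ty": 0.0009, "tz": 0, "spin": 0},
    {"tx": -0.0004, "ty": 0.0009, "tz": 0, "spin": 0},
  ],
)

```text
t: 15.55
ee_pos: [498.0, 120.6, 35.1]
orientation: [3.087, 0.579, 0.004]
ft_force: [2.5, -4.5, 6.4]
width: 24.1
grasp_force: 30.0
```

Emit:
apply_moves(
  targets=[
    {"tx": -0.0001, "ty": 0.0003, "tz": 0, "spin": 0},
    {"tx": -0.0002, "ty": 0.0006, "tz": 0, "spin": 0},
    {"tx": -0.0004, "ty": 0.0009, "tz": 0, "spin": 0},
    {"tx": -0.0004, "ty": 0.0009, "tz": 0, "spin": 0},
    {"tx": -0.0004, "ty": 0.0009, "tz": 0, "spin": 0},
    {"tx": -0.0004, "ty": 0.0009, "tz": 0, "spin": 0},
    {"tx": -0.0004, "ty": 0.0009, "tz": 0, "spin": 0},
    {"tx": -0.0004, "ty": 0.0009, "tz": 0, "spin": 0},
  ],
)

```text
t: 16.35
ee_pos: [497.8, 121.0, 35.1]
orientation: [3.087, 0.579, 0.005]
ft_force: [3.3, -8.1, 5.1]
width: 23.6
grasp_force: 30.0
```

Contact. Build up the push.

Emit:
apply_moves(
  targets=[
    {"tx": -0.0001, "ty": 0.0003, "tz": 0, "spin": 0},
    {"tx": -0.0002, "ty": 0.0006, "tz": 0, "spin": 0},
    {"tx": -0.0004, "ty": 0.0009, "tz": 0, "spin": 0},
    {"tx": -0.0004, "ty": 0.0009, "tz": 0, "spin": 0},
    {"tx": -0.0004, "ty": 0.0009, "tz": 0, "spin": 0},
    {"tx": -0.0004, "ty": 0.0009, "tz": 0, "spin": 0},
    {"tx": -0.0004, "ty": 0.0009, "tz": 0, "spin": 0},
    {"tx": -0.0004, "ty": 0.0009, "tz": 0, "spin": 0},
  ],
)

```text
t: 17.15
ee_pos: [497.6, 121.1, 35.2]
orientation: [3.086, 0.58, 0.005]
ft_force: [3.9, -14.3, 4.6]
width: 23.8
grasp_force: 30.0
```

```bash
python3 - <<'E'
from h import *
import cv2
np.set_printoptions(precision=2,suppress=True)
F=[];Mo=[]
for i in range(3):
    im=ctrl.get_image('wrist'); o=ctrl.get_obs(); F.append(o['ft_force']);Mo.append(o['moment'])
print(o['ee_pos'],np.mean(F,0),np.mean(Mo,0),o['width'],np.degrees(np.arctan2(*cv2.Rodrigues(o['orientation'])[0][[1,0],0])))
a=cv2.resize(im[:,:,::-1],None,fx=1.2,fy=1.2); cv2.imwrite('pics/w7.png',a)
E
```

```text
[497.61 121.11  35.2 ] [  4.01 -14.4    7.24] [-2.32 -0.58 -0.11] 23.711822158443393 21.27194217030705
```

View pics/w7.png

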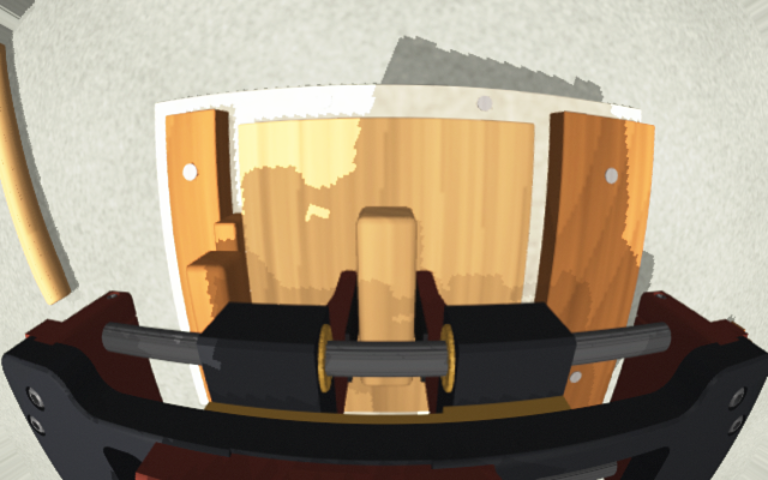

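Batten, spacer (~(215,270)) and front are closed up tight and square, with a 15 N push. Hand in.

```bash
python3 -c "
from workcell import ctrl
print(ctrl.close_job())"
```

```text
the job is handed in; nothing more can be done
None
```

The job is handed in: the spacer stands in the wide gap, and the gripper still holds the drawer front, pressing it squarely against the spacer and narrow batten with a steady push of about 15 N; no verdict came back.

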